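Nudge the hold-down plate onto its locating pins

ROBOT

A 6-joint arm with a two-finger parallel gripper is mounted at the origin on the work surface. World frame = base frame: x ahead of the robot, y to its left, z up, the work surface at z = 0. Lengths are in m, angles in rad, forces in N, time in s.
With the tool pointing down it reaches from about 0.25 to 0.725 m from the base axis. Payload 9.7 kg.
Tool frame: the origin (TCP) lies on the centre line of the jaws, within the pads' length; the fingertips stand 14 mm ahead of it and the grasp point (between the pads) lies 5 mm behind it; x points along the fingers, z is the direction in which the jaws open and shut, and the axes are right-handed (so a half turn about x gives the same grasp; the last joint's range is limited). The gripper opens to 85 mm and grips with 20 to 120 N. Pads are 22 mm wide; open, the fingers measure 114 mm over their backs; the gripper's body (76 mm by 85 mm) begins 54 mm behind the grasp point. The pads swing forward as they close: fully open they stand 13 mm farther back than shut.
Start: joints at [1.235, 0.087, 0.176, 1.66, 0, 1.571], TCP at [0.181, 0.519, 0.245] pointing down, gripper open.
Joint ranges: [-3.13, 3.13], [-0.85, 1.81], [-1.15, 1.24], [-2.2, 2.28], [-1.44, 1.52], [-3.14, 3.14]. Speed limits (rad/s): [2.22, 2.22, 2.57, 3.14, 3.14, 3.14].

INTERFACE

Orientations are given as a unit quaternion [w, x, y, z].
In Python, from plant import ctrl gives the robot as it stands.
- The arm moves only by the shell command python3 -m crank 'ROWS' [OPENING] [FORCE]. ROWS is JSON, a list of rows, each a list of 4 numbers: the shift along the tool's x, y, z in cm, then the turn about the tool's x in units of 5 degrees (1.0 is 5 degrees). In form: [[x, y, z, spin], ...]. A call has exactly 5 rows; each row is the pose to reach, as a shift and turn from the pose commanded when the call began, along the tool's axes at that moment; what a row does not reach only later rows make up. A row lasts 1/10 s, in which the tool goes at most 50 mm and 8.59 degrees, less where a joint would pass 70% of its speed; a pose out of reach is approached as far as the arm can. A call with a gripper value outside its range is refused whole. OPENING is the opening, from 0 (shut) to 1 (fully open), set as the call begins (- or left out, the last holds). The fingers move at their own pace and stop on an object; FORCE is the grip in N (left out, the last holds). Time passes only in rows, so rows that repeat a pose let the fingers close, or fill a call up. It gives the time, the measured TCP pose, the force and the opening at its end, in the units of the state.
- ctrl.read_state(): the state, without advancing time (a new reading comes with each control period).
- ctrl.read_camera(name): name is "scene" or "side" or "wrist"; returns a dict with "frame" (400x640x3 uint8, blue, green, red), "range_z" (400x640 float32, m along the optical axis (not along the pixel's ray), 0 where there is no reading), "K" (3x3 intrinsics, pixels), "world_to_cam" (4x4, takes a point from world to camera coordinates). Camera axes: x right, y down, z forward; pixel columns grow to the right and rows downward; lengths in m; the calibration is good to about 2 mm. The wrist camera is an equidistant fisheye: a pixel r from the principal point sees the ray r / f radians off the axis. A picture is of the moment at which its call begins.
- ctrl.finish_job(): hands the job in, once; it reports no verdict.
The state is a dict: "clock": time; "joint_positions": joint angles; "qvel": joint speeds; "tau": joint torques, N m; "ee_pos": TCP position; "tcp_rot": TCP orientation; "ft_force": force on the tool from outside, world axes, zero at the start; "torque": the same for the moment, N m; "gripper_width": finger opening in m.
Only numpy, scipy, OpenCV 4.12 (cv2) and the standard library are available. Lean on these libraries where they do the work, as an engineer would, in place of code of your own. Each camera call takes 0.05 s, during which the arm holds its last target. There are 200 camera calls.

TASK

On the blue repair mat a steel hold-down plate lies crooked and tilted on the teal board jig, its far end riding on top of the jig's two locating pins. With the fingertips, nudge the plate sideways and along until its two round holes drop over the two pins and it lies flat on the jig, then let go of it and move clear. Do not pick the plate up, and leave everything else on the mat where it is.

Things in the scene. Friction and masses are not known exactly. Their poses are not given: they have to be found in the camera images.
- jig: Fixed teal block, 20 mm high, on the blue mat (3 mm thick). Origin: on its underside (mat top), right below where the plate's centre belongs; x along the block, away from the robot (within 0.35 rad), z up. It spans x -52 to +100, y -35 to +35 mm. Two steel pins stand on its top at x +30, y +26 and -26 mm. A flat green circuit board, 26 x 44 mm, is let into its top.
- pin0 (a point): Tip of the pin at jig y +26 mm, 28 mm above the mat. Pin: 8 mm thick, 8 mm tall above the block, upper 4 mm a round dome. Hidden under the plate at the start.
- pin1 (a point): Tip of the other, equal pin, at jig y -26 mm, 28 mm above the mat.
- dot0 (a point): White dot, 10 mm, on the bare far part of the block's top, 55 mm beyond pin0 along jig +x.
- dot1 (a point): White dot, 10 mm, on the bare far part of the block's top, 55 mm beyond pin1 along jig +x.
- plate: Loose steel plate, 120 (x) x 100 (y) x 6 mm, 0.27 to 0.63 kg, polished (slides easily on the jig). Origin: centre of its underside; z out of its top. Two 11 mm through holes at x +30, y +26 and -26 mm; window 31 x 51 mm centred at x -7 mm. Home: origin 20 mm straight above the jig's, axes along the jig's; it then overhangs the block by 8 mm at the near end, 15 mm at both long sides.
- plate_center (a point): Centre of the plate's outline, half-way through its thickness; 23 mm above the mat when home. At the start 12 to 22 mm short of home (jig -x), up to 14 mm to either side, plate turned up to 0.12 rad.
- plate_near (a point): Middle of the plate's near rim (plate x -60 mm), half-way through its thickness. At the start the plate slopes about 0.1 rad: far end up on the pin noses, underside resting on the jig's near top edge, so this rim hangs about 20 to 22 mm above the mat, with free space below it down to the mat.
- plate_hole0 (a point): Centre of the mouth, on the plate's top face, of the hole that belongs on pin0.
- plate_hole1 (a point): Centre of the mouth, on the plate's top face, of the hole that belongs on pin1.
- flux: Bystander, loose: small amber bottle with a red cap, 42 mm across, 85 mm tall. Origin: on its underside, at the centre.
- pot: Bystander, loose: small pale pot with an orange lid, 54 mm across, 35 mm tall. Origin: on its underside, at the centre.
- spool: Bystander, loose: solder spool with black flanges, lying flat, 52 mm across, 30 mm tall. Origin: on its underside, at the centre.
- driver: Bystander, loose: green-handled screwdriver lying flat, 150 mm long; local x points to its blade. Origin: on its underside.
- tweezers: Bystander, loose: steel tweezers lying flat, about 120 mm long along local x, 10 mm high. Origin: on its underside.
- tin: Bystander, loose: small white jar with a blue lid, 44 mm across, 28 mm tall. Origin: on its underside, at the centre.
Not all that is in view belongs to the job. Of the things shaped like the plate, the steel one is meant.

How it is judged:
At the end, for the whole second after the job is handed in: Both holes are around their pins (each hole's centre within 3 mm of its pin), the plate lies flat on the jig (within 0.03 rad and 1.5 mm of fully down) and is at rest (horizontal distance between plate_hole0 and pin0 below 0.003 m and horizontal distance between plate_hole1 and pin1 below 0.003 m and angle between the z axis of plate and the z axis of jig, either way round below 0.03 rad and z of plate_center in the frame of jig between 0.021 and 0.0245 m and linear speed of plate below 0.01 m/s); the robot touches nothing.
It fails at once if the plate is picked up (its centre more than 15 mm above its seated height) (z of plate_center in the frame of jig above 0.038 m).
It fails at once if another thing on the mat is moved by more than 20 mm or knocked over (distance of any of flux, pot, spool, driver, tweezers, tin from where it was at the start of the episode above 0.02 m or angle between any of flux, pot, spool, tin's own z axis and vertical above 0.5 rad).
It also fails if it takes over 72 s, if anything falls off the work surface, if the arm or the gripper's body presses on something with over 40 N, if the wrist force passes 120 N, or if a joint passes its speed limit or range.

## Working session

There is one attempt and no reset: what is moved stays moved. The work goes in short steps, Python scripts to look and compute and a shell command to move; the robot and the scene stay as the last step left them, time stands still between calls to the robot, and variables do not carry over. Pictures are saved under pics/ and viewed, about 8 in all and at most 12, crops included, and the job is handed in when it is done.

```bash
ls; mkdir -p pics; cat > h.py <<'E'
import numpy as np,cv2
from plant import ctrl
def grab(n,save=None):
    c=ctrl.read_camera(n)
    if save: cv2.imwrite('pics/'+save,c['frame'])
    return c
def rays(c,uv,fish=False):
    uv=np.atleast_2d(uv).astype(float);K=c['K']
    a=(uv[:,0]-K[0,2])/K[0,0];b=(uv[:,1]-K[1,2])/K[1,1]
    if fish:
        r=np.hypot(a,b)+1e-12;d=np.c_[a/r*np.sin(r),b/r*np.sin(r),np.cos(r)]
    else: d=np.c_[a,b,np.ones_like(a)]
    W=c['world_to_cam'];R=W[:3,:3];return -R.T@W[:3,3],d@R
def onplane(c,uv,z,fish=False):
    o,d=rays(c,uv,fish);return o+d*((z-o[2])/d[:,2])[:,None]
def depth_pts(c):
    h,w=c['range_z'].shape;u,v=np.meshgrid(np.arange(w),np.arange(h))
    o,d=rays(c,np.c_[u.ravel(),v.ravel()]);return (o+d*c['range_z'].ravel()[:,None]).reshape(h,w,3)
E
python3 - <<'E'
from h import *
for n in ['scene','side','wrist']:
    c=grab(n,n+'0.png');print(n,c['K'].tolist(),np.linalg.inv(c['world_to_cam']).round(3).tolist())
    np.savez('pics/'+n+'0.npz',**c)
a=cv2.imread('pics/scene0.png');b=cv2.imread('pics/side0.png')
s=ctrl.read_state();print(s)
E
```

```text
pics
scene [[454.38773184212897, 0.0, 318.30556513057184], [0.0, 454.38773184212897, 201.05796994233324], [0.0, 0.0, 1.0]] [[0.592, 0.534, -0.604, 1.181], [0.806, -0.379, 0.455, -0.342], [0.014, -0.756, -0.655, 0.768], [0.0, 0.0, 0.0, 1.0]]
side [[412.7028506396836, 0.0, 317.3100731728094], [0.0, 412.7028506396836, 203.8116574167397], [0.0, 0.0, 1.0]] [[-0.987, -0.121, 0.105, 0.41], [-0.159, 0.671, -0.725, 0.954], [0.017, -0.732, -0.681, 0.825], [0.0, 0.0, 0.0, 1.0]]
wrist [[309.70691628693146, 0.0, 316.46459318125096], [0.0, 309.70691628693146, 197.2739455124633], [0.0, 0.0, 1.0]] [[0.33, 0.9, 0.285, 0.109], [0.944, -0.314, -0.1, 0.544], [-0.001, 0.302, -0.953, 0.374], [0.0, 0.0, 0.0, 1.0]]
{'clock': 0.15, 'joint_positions': array([1.23502793e+00, 8.73723424e-02, 1.75346348e-01, 1.65982510e+00,
       1.85884927e-05, 1.57082452e+00]), 'qvel': array([ 5.74270796e-05, -6.36225854e-04,  3.53706497e-03,  3.13059586e-04,
       -1.09269422e-03,  1.22869179e-03]), 'tau': array([ 2.16069224e-03, -5.20763004e+01,  4.65043402e+01,  1.39550629e-02,
        1.34514962e-04, -1.14766547e-05]), 'ee_pos': array([0.1811654 , 0.51913935, 0.2447402 ]), 'tcp_rot': array([ 0.57621644, -0.4096243 ,  0.57683214,  0.40920317]), 'ft_force': array([0.2920183 , 0.21847914, 0.52212871]), 'torque': array([-0.01711798, -0.03439149,  0.01575304]), 'gripper_width': 0.08496679279572845}
```

View pics/scene0.png

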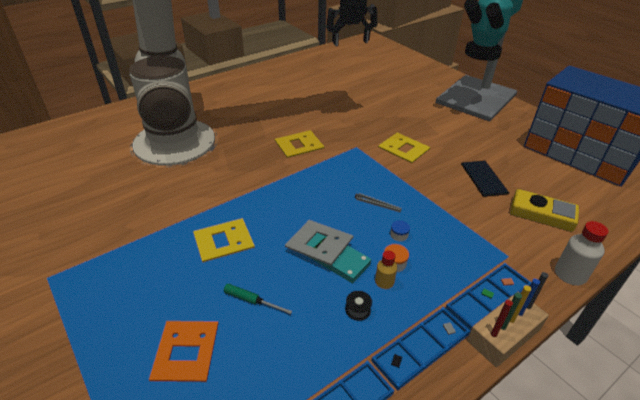

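View pics/side0.png

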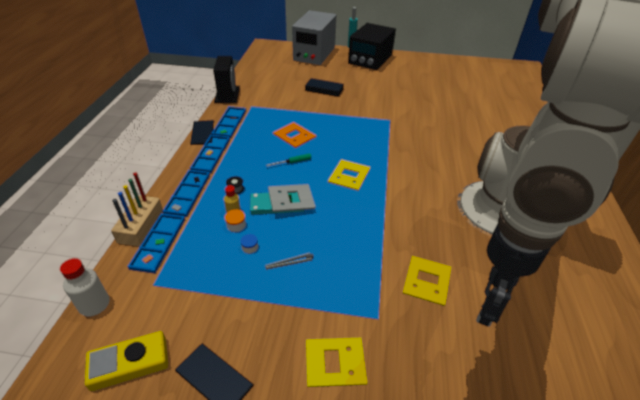

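Scene: the steel plate is at about (320,243), with the teal jig end and its dots at about (350,262). The flux (387,270), pot (396,255) and tin (400,229) are just beyond it. Side: the plate is at about (292,198) and the jig end at (262,203). Next I'll measure.

```bash
cat > m.py <<'E'
from h import *
for n,(x0,y0,x1,y1) in dict(scene=(275,210,385,290),side=(235,170,330,225)).items():
    c=np.load(f'pics/{n}0.npz');f=c['frame'];cr=f[y0:y1,x0:x1]
    cv2.imwrite(f'pics/{n}_crop.png',cv2.resize(cr,None,fx=7 if n=='scene' else 8,fy=7 if n=='scene' else 8,interpolation=cv2.INTER_CUBIC))
    hsv=cv2.cvtColor(cr,cv2.COLOR_BGR2HSV)
    P=depth_pts(c)[y0:y1,x0:x1]
    g=((hsv[...,1]<50)&(hsv[...,2]>60)).astype(np.uint8)
    k,l,st,ce=cv2.connectedComponentsWithStats(g)
    for i in range(1,k):
        if st[i,4]>5:
            p=P[l==i];print(n,'grey',st[i],(ce[i]+[x0,y0]).round(1),np.median(p,0).round(4))
    i=1+np.argmax(st[1:,4]);p=P[l==i];
    A=np.c_[p[:,:2],np.ones(len(p))];m=np.linalg.lstsq(A,p[:,2],rcond=None)[0]
    r=p[:,2]-A@m;k2=abs(r)<.006;m=np.linalg.lstsq(A[k2],p[k2,2],rcond=None)[0]
    print('plane',m.round(4),r.std().round(4),'rect',cv2.minAreaRect(p[k2,:2].astype(np.float32)*1000))
    t=((hsv[...,0]>76)&(hsv[...,0]<95)&(hsv[...,1]>80)).astype(np.uint8)
    p=P[t>0];print('teal z',np.percentile(p[:,2],[10,50,90]).round(4),cv2.minAreaRect(p[:,:2].astype(np.float32)*1000))
E
python3 m.py
```

```text
scene grey [  10   10   68   45 1483] [319.6 241.7] [0.62   0.0892 0.0327]
scene grey [86 46  5  4 14] [363.2 257.4] [0.7027 0.1443 0.0233]
scene grey [73 60  4  4 15] [349.4 271.6] [0.7169 0.0935 0.0236]
plane [ 0.3951 -0.2787 -0.1856] 0.0261 rect ((601.9404907226562, 98.73719024658203), (136.72134399414062, 52.02290344238281), 45.369712829589844)
teal z [0.0148 0.0227 0.0248] ((914.768798828125, -70.84286499023438), (137.6529541015625, 747.2344360351562), 54.92632293701172)
side grey [ 0  9  3  5 13] [235.8 181. ] [0.7855 0.0561 0.0335]
side grey [ 34  15  46  26 874] [290.4 197.6] [0.6151 0.1016 0.0321]
side grey [19 24  3  3  7] [255.  194.7] [0.7169 0.096  0.0246]
side grey [ 3 26  1  6  6] [238.  198.5] [0.7483 0.1505 0.0522]
side grey [19 36  3  3  8] [255.1 207.1] [0.703  0.147  0.0233]
side grey [ 5 50  5  5 12] [242.8 222.8] [0.7188 0.2113 0.022 ]
plane [ 0.056   0.1503 -0.0166] 0.0257 rect ((609.5361328125, 99.05384826660156), (119.11009979248047, 19.09107208251953), 15.704720497131348)
teal z [0.0092 0.0224 0.0247] ((506.747802734375, 498.3249206542969), (144.9210968017578, 921.2333984375), 20.934900283813477)
```

```bash
python3 - <<'E'
import cv2,numpy as np
a=cv2.imread('pics/scene_crop.png');b=cv2.imread('pics/side_crop.png')
a=cv2.resize(a,(770,300*560//300//2+20)) if 0 else a[:, :]
cv2.imwrite('pics/sc.png',a)
print(a.shape,b.shape)
E
```

```text
(560, 770, 3) (440, 760, 3)
```

View pics/scene_crop.png

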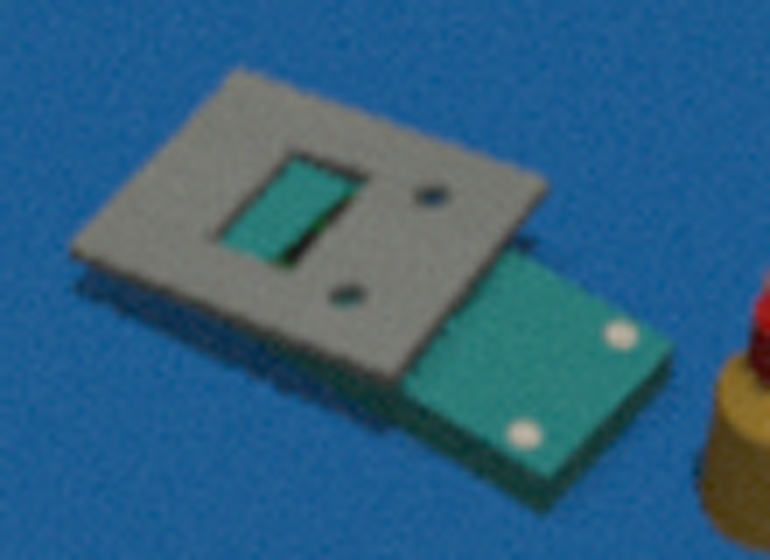

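The crop shows the plate top with near corners at about (240,68) and (75,252) in crop pixels and far corners at (548,185) and (400,380). The holes are at (432,195) and (348,293), and the dots at (621,334) and (524,434).

```bash
cat > m2.py <<'E'
from h import *
def plate_top(c,box,z_of,minV=60,fish=False):
    x0,y0,x1,y1=box;cr=c['frame'][y0:y1,x0:x1];hsv=cv2.cvtColor(cr,cv2.COLOR_BGR2HSV)
    g=((hsv[...,1]<60)&(hsv[...,2]>minV)).astype(np.uint8)
    k,l,st,ce=cv2.connectedComponentsWithStats(g);i=1+np.argmax(st[1:,4])
    cs,_=cv2.findContours((l==i).astype(np.uint8),cv2.RETR_EXTERNAL,cv2.CHAIN_APPROX_NONE)
    h=cv2.convexHull(max(cs,key=len));q=cv2.approxPolyN(h,4).reshape(-1,2)+[x0,y0]
    return q
if __name__=='__main__':
    d={}
    cams={n:np.load(f'pics/{n}0.npz') for n in('scene','side')}
    for n,b in dict(scene=(275,210,385,290),side=(235,170,330,225)).items():
        q=plate_top(cams[n],b,0);d[n]=q
        dots=dict(scene=[[363.2,257.4],[349.4,271.6]],side=[[255.1,207.1],[255,194.7]])[n]
        D=onplane(cams[n],dots,.023)
        y=(D[0]-D[1])[:2];y/=np.linalg.norm(y);x=np.array([y[1],-y[0]]);o=D[:,:2].mean(0)-.085*x
        print(n,'dots',D.round(4).tolist(),'jig',o.round(4),'yaw',np.arctan2(x[1],x[0]).round(3))
        P=onplane(cams[n],q,.033)
        # height: near rim .027, far .039
        J=np.c_[(P[:,:2]-o)@x,(P[:,:2]-o)@y]
        z=np.where(J[:,0]<J[:,0].mean(),.027,.039)
        P=np.array([onplane(cams[n],q[i],z[i])[0] for i in range(4)])
        J=np.c_[(P[:,:2]-o)@x,(P[:,:2]-o)@y]*1000
        print('corners jig mm',J.round(1).tolist(),'centre',J.mean(0).round(1))
        L=np.argsort(J[:,0]);near=J[L[:2]];far=J[L[2:]]
        v=far.mean(0)-near.mean(0);w=near[np.argmax(near[:,1])]-near[np.argmin(near[:,1])]
        w2=far[np.argmax(far[:,1])]-far[np.argmin(far[:,1])]
        print('len',np.linalg.norm(v),np.linalg.norm(w),np.linalg.norm(w2),'yaw',np.arctan2(v[1],v[0]),np.arctan2(-w[0],w[1]),np.arctan2(-w2[0],w2[1]))
        print(q.tolist())
    c=cams['scene'];H=np.array([[432,195],[348,293]])/7+[275,210]-.43
    P=onplane(c,H,.036);print('holes(centre shift)',P.round(4))
    # bystander heights near
    P=depth_pts(c)
    for uv in [(387,270),(396,252),(400,228),(358,303),(377,202)]: print(uv,P[uv[1],uv[0]].round(3))
E
python3 m2.py
```

```text
scene dots [[0.703, 0.1443, 0.023], [0.7167, 0.094, 0.023]] jig [0.6279 0.0969] yaw 0.266
corners jig mm [[39.7, 53.6], [51.5, -47.6], [-71.4, -62.4], [-82.0, 38.3]] centre [-15.6  -4.5]
len 123.23778987030587 101.23081572944275 101.87657149321386 yaw 0.12293362517919336 0.10527515151922276 0.11673147441049982
[[354, 236], [331, 265], [283, 246], [308, 220]]
side dots [[0.7032, 0.1463, 0.023], [0.7175, 0.0956, 0.023]] jig [0.6285 0.0979] yaw 0.275
corners jig mm [[-82.0, 50.5], [35.3, 63.8], [45.9, -42.9], [-72.7, -55.0]] centre [-18.4   4.1]
len 118.60244294045593 105.94546085453918 107.24348874992111 yaw 0.1069736031615659 0.08774673876447141 0.09917725402816756
[[315, 208], [273, 211], [268, 186], [308, 184]]
holes(centre shift) [[0.6301 0.1256 0.036 ]
 [0.6486 0.0779 0.036 ]]
(387, 270) [0.781 0.137 0.06 ]
(396, 252) [0.741 0.205 0.036]
(400, 228) [0.689 0.268 0.032]
(358, 303) [0.796 0.051 0.034]
(377, 202) [0.568 0.308 0.005]
```

```bash
cat >> h.py <<'E'
from scipy.spatial.transform import Rotation as Rn
JO=np.array([.6282,.0974]);JY=.268
jx=np.array([np.cos(JY),np.sin(JY)]);jy=np.array([-jx[1],jx[0]])
def W(a,b,z): return np.r_[JO+jx*a/1000+jy*b/1000,z]   # jig mm -> world
def J(p): d=np.asarray(p)[...,:2]-JO; return np.stack([d@jx,d@jy],-1)*1000
def go(target,zyaw):
    s=ctrl.read_state();w,x,y,z=s['tcp_rot'];R=Rn.from_quat([x,y,z,w]).as_matrix()
    print('axes x,y,z',R[:,0].round(2),R[:,1].round(3),R[:,2].round(3),'q6',s['joint_positions'][5].round(2),'F',s['ft_force'].round(1),'t',s['clock'])
    print('tcp jig',J(s['ee_pos']).round(1),s['ee_pos'][2].round(4),'w',s['gripper_width'].round(4))
    print('shift cm',(R.T@(np.asarray(target)-s['ee_pos'])*100).round(2))
    a=np.arctan2(R[1,2],R[0,2])
    for k in(0,np.pi):
        d=(zyaw+k-a+np.pi)%(2*np.pi)-np.pi; print('spin units (about tool x, down => sign flipped)',(-np.degrees(d)/5).round(2))
E
python3 -c "
from h import *
go(W(-60,-3,.17),JY+np.pi/2)"
```

```text
axes x,y,z [-0. -0. -1.] [-0.944  0.33   0.   ] [ 0.33   0.944 -0.001] q6 1.57 F [0.3 0.2 0.5] t 0.15Traceback (most recent call last):
  File "<string>", line 3, in <module>
    go(W(-60,-3,.17),JY+np.pi/2)
    ~~^^^^^^^^^^^^^^^^^^^^^^^^^^
  File "h.py", line 27, in go
    print('tcp jig',J(s['ee_pos']).round(1),s['ee_pos'][2].round(4),'w',s['gripper_width'].round(4))
                                                                        ^^^^^^^^^^^^^^^^^^^^^^^^
AttributeError: 'float' object has no attribute 'round'
```

```bash
sed -i "s/s\['gripper_width'\].round(4)/round(s['gripper_width'],4)/" h.py; python3 -c "
from h import *
go(W(-40,-3,.17),JY+np.pi/2)"
```

```text
axes x,y,z [-0. -0. -1.] [-0.944  0.33   0.   ] [ 0.33   0.944 -0.001] q6 1.57 F [0.3 0.2 0.5] t 0.15
tcp jig [-319.4  525.1] 0.2447 w 0.085
shift cm [  7.5  -52.98 -27.6 ]
spin units (about tool x, down => sign flipped) -6.92
spin units (about tool x, down => sign flipped) 29.08
```

```bash
python3 -m crank '[[0,-4.4,-2.3,-0.6],[0,-8.8,-4.6,-1.2],[0,-13.2,-6.9,-1.8],[0,-17.6,-9.2,-2.4],[0,-22,-11.5,-3]]' 0 20; python3 -m crank '[[0,-4.4,-2.3,0],[0,-8.8,-4.6,0],[0,-13.2,-6.9,0],[0,-17.6,-9.2,0],[0,-17.6,-9.2,0]]' ;python3 -c "
from h import *
go(W(-40,-3,.17),JY+np.pi/2)"
```

```text
clock: 0.65
ee_pos: [0.3519, 0.3365, 0.2452]
tcp_rot: [0.518, -0.482, 0.518, 0.482]
ft_force: [1.4, 0.7, -0.8]
gripper_width: 0.0119
clock: 1.15
ee_pos: [0.5234, 0.2302, 0.2435]
tcp_rot: [0.519, -0.48, 0.52, 0.48]
ft_force: [-1.1, 1.0, -0.9]
gripper_width: -0.0001
axes x,y,z [-0. -0. -1.] [-0.997  0.079  0.001] [ 0.079  0.997 -0.002] q6 0.49 F [-1.1  1.  -0.9] t 1.15
tcp jig [-65.9 155.8] 0.2435 w -0.0001
shift cm [  7.36  -7.84 -14.04]
spin units (about tool x, down => sign flipped) -3.97
spin units (about tool x, down => sign flipped) 32.03
```

```bash
python3 -m crank '[[1.5,-2,-3.5,-1],[3,-4,-7,-2],[5,-6,-10.5,-3],[7.3,-7.8,-14,-4],[7.3,-7.8,-14,-4]]'; python3 -m crank '[[0,0,0,0],[0,0,0,0],[0,0,0,0],[0,0,0,0],[0,0,0,0]]'; python3 -c "
from h import *
go(W(-24,-3,.06),JY+np.pi/2)
c=grab('wrist','w1.png');np.savez('pics/w1.npz',**c)"
```

```text
clock: 1.65
ee_pos: [0.5869, 0.0844, 0.1683]
tcp_rot: [0.425, -0.563, 0.428, 0.565]
ft_force: [-0.7, 0.6, 0.4]
gripper_width: 0.0003
clock: 2.15
ee_pos: [0.5872, 0.0888, 0.1728]
tcp_rot: [-0.427, 0.564, -0.426, -0.564]
ft_force: [-0.2, 0.3, -0.3]
gripper_width: -0.0003
axes x,y,z [ 0.  0. -1.] [-0.962 -0.272 -0.001] [-0.272  0.962 -0.   ] q6 -0.13 F [-0.2  0.3 -0.3] t 2.15
tcp jig [-41.9   2.6] 0.1728 w -0.0003
shift cm [11.28 -1.77 -0.57]
spin units (about tool x, down => sign flipped) 0.09
spin units (about tool x, down => sign flipped) -35.91
```

View pics/w1.png

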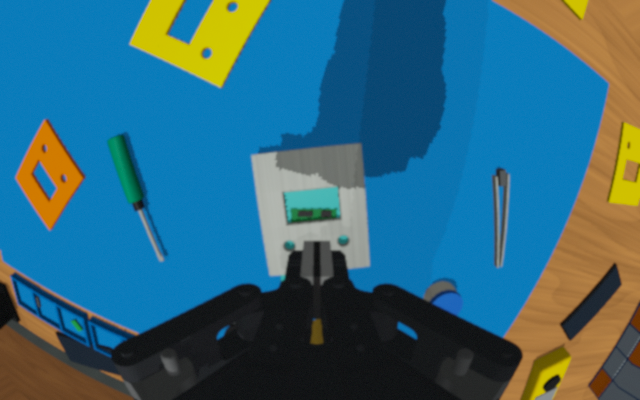

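The wrist view, with the robot side up, shows plate near corners at (251,155) and (361,144). The window spans about (283–341, 190–222), and the holes are at (289,245) and (343,240). I'll cast these to planes.

```bash
cat > m3.py <<'E'
from h import *
def meas(c,zn=.027,zf=.038,x0=240,y0=130,x1=380,y1=290):
    cr=c['frame'][y0:y1,x0:x1];hsv=cv2.cvtColor(cr,cv2.COLOR_BGR2HSV)
    t=((hsv[...,1]>75)).astype(np.uint8)
    k,l,st,ce=cv2.connectedComponentsWithStats(t)
    for i in range(1,k):
        if 15<st[i,4]<3000:
            u=ce[i]+[x0,y0];print(st[i],u.round(1),'jig@.035',J(onplane(c,u,.035,True)[0]).round(1),'@%.3f'%zn,J(onplane(c,u,zn,True)[0]).round(1))
if __name__=='__main__':
    c=np.load('pics/w1.npz')
    meas(c)
    print('near corners',J(onplane(c,[[251,155],[361,144]],.027,True)).round(1),'far',J(onplane(c,[[370,266],[270,275]],.039,True)).round(1))
    print('window corners',J(onplane(c,[[283,192],[338,187],[341,220],[286,223]],.033,True)).round(1))
E
python3 m3.py
```

```text
[  44   57   56   36 1551] [311.6 203.8] jig@.035 [-27.8  -2.5] @0.027 [-25.1  -2.6]
[ 98 105  10   9  69] [342.8 239.3] jig@.035 [ 7.7 27.4] @0.027 [11.5 28.2]
[ 45 111   9   8  62] [289.1 244.6] jig@.035 [ 13.8 -24. ] @0.027 [ 17.8 -24.8]
near corners [[-71.6 -58.1]
 [-82.1  41.5]] far [[ 35.3  55.3]
 [ 46.5 -43.9]]
window corners [[-38.3 -28.6]
 [-43.4  21.3]
 [-11.4  25.1]
 [ -7.9 -26.6]]
```

```bash
python3 -c "
from h import *
go(W(-26,-2.2,.055),JY+np.pi/2+.115)"
```

```text
axes x,y,z [ 0.  0. -1.] [-0.962 -0.272 -0.001] [-0.272  0.962 -0.   ] q6 -0.13 F [ 0.5 -0.1 -0.2] t 2.2
tcp jig [-41.9   2.4] 0.1727 w -0.0002
shift cm [11.77 -1.58 -0.47]
spin units (about tool x, down => sign flipped) -1.23
spin units (about tool x, down => sign flipped) 34.77
```

```bash
python3 -m crank '[[2,-0.8,-0.2,-0.5],[5,-1.6,-0.5,-1.2],[8,-1.6,-0.5,-1.2],[10.5,-1.6,-0.5,-1.2],[10.7,-1.6,-0.5,-1.2]]'; python3 -m crank '[[0,0,0,0],[0,0,0,0],[0,0,0,0],[0,0,0,0],[0,0,0,0]]'; python3 -c "
from h import *
go(W(-26,-2.2,.043),JY+np.pi/2+.115)
c=grab('wrist');np.savez('pics/w2.npz',**c);cv2.imwrite('pics/w2.png',cv2.resize(c['frame'][60:330,170:470],None,fx=2,fy=2))"
```

```text
clock: 2.7
ee_pos: [0.602, 0.0875, 0.0617]
tcp_rot: [0.395, -0.584, 0.398, 0.587]
ft_force: [-0.2, 0.5, -0.4]
gripper_width: 0.0003
clock: 3.2
ee_pos: [0.6043, 0.0877, 0.066]
tcp_rot: [-0.397, 0.586, -0.396, -0.585]
ft_force: [0.3, 0.7, -0.7]
gripper_width: -0.0002
axes x,y,z [ 0.  0. -1.] [-0.929 -0.371 -0.001] [-0.371  0.929 -0.   ] q6 -0.24 F [ 0.3  0.7 -0.7] t 3.2
tcp jig [-25.6  -3.1] 0.066 w -0.0002
shift cm [2.3  0.03 0.09]
spin units (about tool x, down => sign flipped) -0.04
spin units (about tool x, down => sign flipped) 35.96
```

View pics/w2.png

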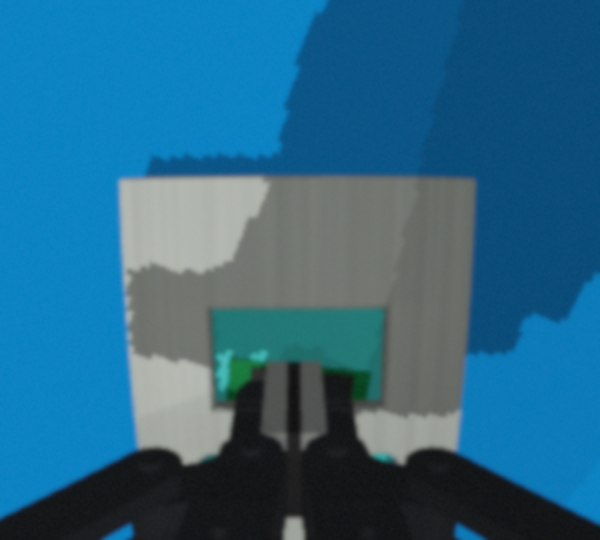

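Window corners are at about (211,308), (385,306), (383,406) and (215,408) in the 2x crop. The closed tips sit over the window, parallel to the plate.

```bash
python3 -c "
from h import *
c=np.load('pics/w2.npz')
q=np.array([[211,308],[385,306],[383,406],[215,408]])/2+[170,60]
P=np.array([onplane(c,u,z,True)[0] for u,z in zip(q,[.031,.031,.034,.034])]);print(J(P).round(1),J(P).mean(0))
go(np.r_[P[:,:2].mean(0),.041],JY+np.pi/2+.115)"
```

```text
[[-37.9 -28.7]
 [-44.   20.5]
 [-13.3  24.8]
 [ -7.  -25.3]] [-25.57058707  -2.16892025]
axes x,y,z [ 0.  0. -1.] [-0.929 -0.371 -0.001] [-0.371  0.929 -0.   ] q6 -0.24 F [ 0.3 -1.   0.2] t 3.25
tcp jig [-25.8  -3.1] 0.0658 w 0.0003
shift cm [ 2.48 -0.03  0.09]
spin units (about tool x, down => sign flipped) -0.04
spin units (about tool x, down => sign flipped) 35.96
```

```bash
python3 -m crank '[[0.8,0,0.1,0],[1.4,0,0.1,0],[1.9,0,0.1,0],[2.3,0,0.1,0],[2.3,0,0.1,0]]'; python3 -m crank '[[0.1,0,0,0],[0.2,0,0,0],[0.3,0,0,0],[0.3,0,0,0],[0.3,0,0,0]]'; python3 -c "
from h import *
go(W(-26,-2.2,.039),JY+np.pi/2+.115)"
```

```text
clock: 3.75
ee_pos: [0.6031, 0.0885, 0.0413]
tcp_rot: [0.396, -0.585, 0.397, 0.586]
ft_force: [-0.5, -0.3, 0.3]
gripper_width: 0.0002
clock: 4.25
ee_pos: [0.6036, 0.0885, 0.0394]
tcp_rot: [-0.397, 0.585, -0.397, -0.585]
ft_force: [-0.6, -0.0, -0.3]
gripper_width: 0.0005
axes x,y,z [ 0.  0. -1.] [-0.929 -0.371 -0.   ] [-0.371  0.929 -0.   ] q6 -0.23 F [-0.6 -0.  -0.3] t 4.25
tcp jig [-26.1  -2.1] 0.0394 w 0.0005
shift cm [ 0.04 -0.   -0.01]
spin units (about tool x, down => sign flipped) -0.04
spin units (about tool x, down => sign flipped) 35.96
```

```bash
python3 -m crank '[[0,0,0,0],[0,0,0,0],[0,0,0,0],[0.1,0,0,0],[0.1,0,0,0]]' 0.2 20; python3 -m crank '[[0,0,0,0.3],[0,0,0,0.6],[0,0,0,0.9],[0,0,0,1.2],[0,0,0,1.3]]'; python3 -c "
from h import *
go(W(-14,0,.038),JY+np.pi/2)"
```

```text
clock: 4.75
ee_pos: [0.6035, 0.0885, 0.0381]
tcp_rot: [0.397, -0.585, 0.397, 0.585]
ft_force: [-0.1, 0.3, 0.1]
gripper_width: 0.0171
clock: 5.25
ee_pos: [0.6036, 0.0885, 0.0383]
tcp_rot: [-0.43, 0.562, -0.43, -0.562]
ft_force: [0.7, -0.3, -0.1]
gripper_width: 0.0171
axes x,y,z [-0. -0. -1.] [-0.965 -0.262  0.   ] [-0.262  0.965 -0.   ] q6 -0.12 F [ 0.7 -0.3 -0.1] t 5.25
tcp jig [-26.1  -2. ] 0.0383 w 0.0171
shift cm [ 0.03 -1.21  0.21]
spin units (about tool x, down => sign flipped) -0.04
spin units (about tool x, down => sign flipped) 35.96
```

```bash
python3 -m crank '[[0,-0.2,0.05,0],[0,-0.4,0.1,0],[0,-0.6,0.15,0],[0,-0.8,0.2,0],[0,-1.0,0.2,0]]'; python3 -m crank '[[0,-0.2,0,0],[0,-0.4,0,0],[0,-0.6,0,0],[0,-0.8,0,0],[0,-0.8,0,0]]';  python3 -c "
from h import *
go(W(-2.5,0,.038),JY+np.pi/2)
c=grab('wrist');np.savez('pics/w3.npz',**c);cv2.imwrite('pics/w3.png',cv2.resize(c['frame'][60:330,170:470],None,fx=2,fy=2))"
```

```text
clock: 5.75
ee_pos: [0.6127, 0.0932, 0.0383]
tcp_rot: [0.429, -0.562, 0.429, 0.562]
ft_force: [-2.9, -0.1, 0.8]
gripper_width: 0.0175
clock: 6.25
ee_pos: [0.621, 0.0953, 0.0383]
tcp_rot: [-0.429, 0.562, -0.429, -0.562]
ft_force: [-0.2, 0.6, 0.5]
gripper_width: 0.0167
axes x,y,z [ 0.  0. -1.] [-0.965 -0.263 -0.001] [-0.263  0.965 -0.   ] q6 -0.11 F [-0.2  0.6  0.5] t 6.25
tcp jig [-7.5 -0.1] 0.0383 w 0.0167
shift cm [ 0.03 -0.5   0.01]
spin units (about tool x, down => sign flipped) -0.02
spin units (about tool x, down => sign flipped) 35.98
```

View pics/w3.png

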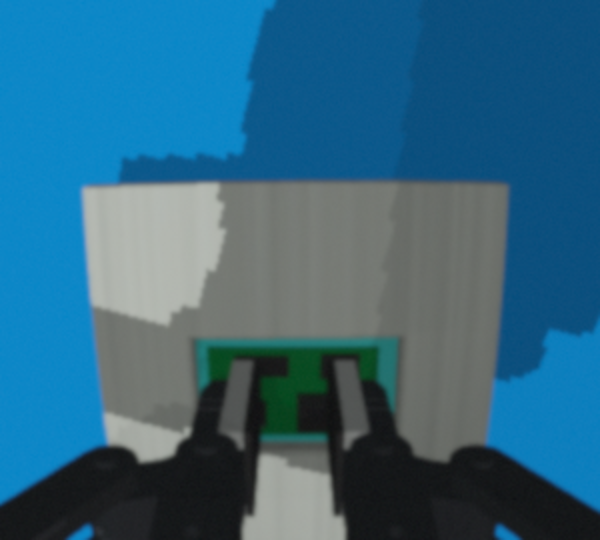

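The crop shows the plate near rim from (83,187) to (508,183), now almost parallel to the tool. The board in the window has margins of 14 px left and 22 px right, and 8 px near and 10 px far, so the plate is close to home.

```bash
cat > m4.py <<'E'
from h import *
import sys
c=np.load('pics/%s.npz'%sys.argv[1])
f=lambda u:np.array(u)/2+[170,60]
for z in(.026,.029):print('near corners z',z,J(onplane(c,f([[83,187],[508,183]]),z,True)).round(1).tolist())
print('board edges z=.023',J(onplane(c,f([[208,347],[378,347],[270,435]]),.023,True)).round(1).tolist(),'expect y+-22 x -20..6')
print('window z=.030',J(onplane(c,f([[194,339],[400,338],[270,445]]),.030,True)).round(1).tolist())
E
python3 m4.py w3; python3 - <<'E'
from h import *
for n,b in dict(scene=(275,210,385,290),side=(235,170,330,225)).items():
    c=grab(n);np.savez('pics/%s1.npz'%n,**c)
    x0,y0,x1,y1=b;cv2.imwrite(f'pics/{n}1_crop.png',cv2.resize(c['frame'][y0:y1,x0:x1],None,fx=7,fy=7,interpolation=cv2.INTER_CUBIC))
E
```

```text
near corners z 0.026 [[-61.9, -51.1], [-62.7, 50.9]]
near corners z 0.029 [[-62.4, -50.0], [-63.2, 49.8]]
board edges z=.023 [[-19.3, -22.6], [-19.2, 21.1], [7.3, -7.1]] expect y+-22 x -20..6
window z=.030 [[-24.6, -24.9], [-24.7, 25.4], [6.0, -6.9]]
```

View pics/scene1_crop.png

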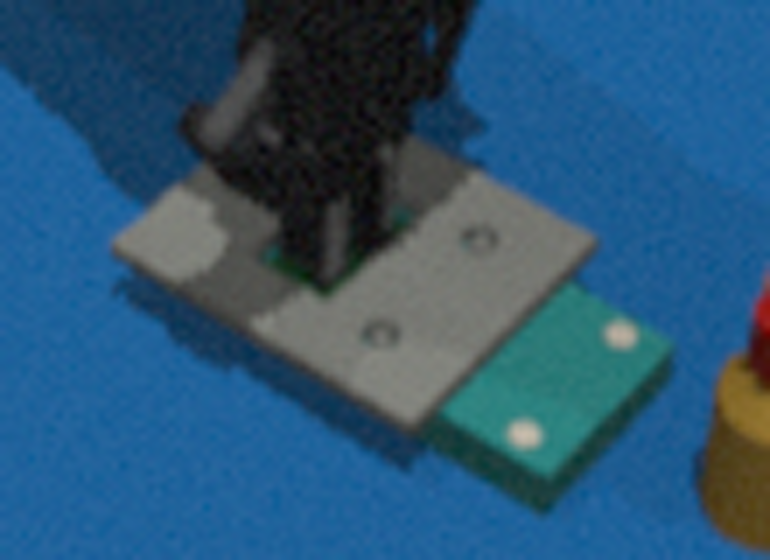

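The scene crop shows steel pin tips inside both holes, at (480,238) and (380,333). By the board reference the plate is about 3 mm short and +1 mm in y, so I'll push on gently.

```bash
python3 -m crank '[[0,-0.05,0,0],[0,-0.1,0,0],[0,-0.15,0,0],[0,-0.2,0,0],[0,-0.25,0,0]]'; python3 -m crank '[[0,-0.05,0,0],[0,-0.1,0,0],[0,-0.1,0,0],[0,-0.1,0,0],[0,-0.1,0,0]]';  python3 -c "
from h import *
go(W(-2.5,0,.038),JY+np.pi/2)
c=grab('wrist');np.savez('pics/w4.npz',**c);cv2.imwrite('pics/w4.png',cv2.resize(c['frame'][60:330,170:470],None,fx=2,fy=2))"
```

```text
clock: 6.9
ee_pos: [0.6229, 0.0959, 0.0383]
tcp_rot: [0.429, -0.562, 0.429, 0.562]
ft_force: [-0.4, 0.7, 0.3]
gripper_width: 0.0172
clock: 7.4
ee_pos: [0.6238, 0.0961, 0.0383]
tcp_rot: [0.429, -0.562, 0.429, 0.562]
ft_force: [1.1, 0.5, 1.0]
gripper_width: 0.017
axes x,y,z [-0. -0. -1.] [-0.965 -0.263  0.   ] [-0.263  0.965 -0.   ] q6 -0.11 F [1.1 0.5 1. ] t 7.4
tcp jig [-4.6 -0.1] 0.0383 w 0.017
shift cm [ 0.03 -0.21  0.01]
spin units (about tool x, down => sign flipped) -0.02
spin units (about tool x, down => sign flipped) 35.98
```

View pics/w4.png

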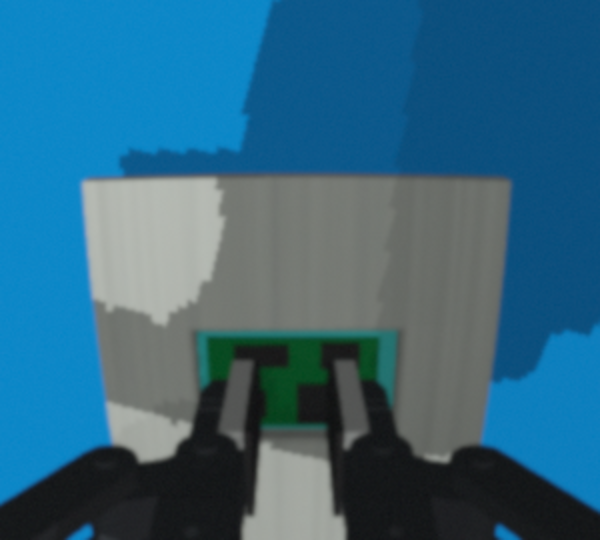

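The board-to-window margins are unchanged, so the fingers have not met the far edge since the last move. I'll check tilt by depth and measure the edges.

```bash
cat > m5.py <<'E'
from h import *
import sys
for n in('scene','side'):
    c=grab(n);np.savez('pics/%s_l.npz'%n,**c)
    P=depth_pts(c).reshape(-1,3);g=cv2.cvtColor(c['frame'],cv2.COLOR_BGR2HSV).reshape(-1,3)
    j=J(P);s=(g[:,1]<60)&(abs(j[:,0])<70)&(abs(j[:,1])<55)&(P[:,2]>.02)&(P[:,2]<.045)
    A=np.c_[j[s],np.ones(s.sum())];z=P[s,2];k=np.ones(len(z),bool)
    for _ in range(5):
        m=np.linalg.lstsq(A[k],z[k],rcond=None)[0];k=abs(z-A@m)<.003
    print(n,k.sum(),'tilt x,y rad',(m[:2]*1000).round(3),'z at centre',m[2].round(4))
    x=j[s][k];print('extent x',np.percentile(x[:,0],[.5,99.5]).round(1),'y',np.percentile(x[:,1],[.5,99.5]).round(1))
E
python3 m5.py
python3 - <<'E'
from h import *
c=np.load('pics/w4.npz');f=lambda u:np.array(u)/2+[170,60]
print('cam jig',J(rays(c,[[0,0]],True)[0]),rays(c,[[0,0]],True)[0][2])
for z in(.029,.031):print(z,J(onplane(c,f([[83,181],[510,179],[195,331],[400,331],[275,434]]),z,True)).round(1).tolist())
print('board',J(onplane(c,f([[208,338],[378,338],[275,423]]),.023,True)).round(1).tolist())
E
```

```text
scene 1204 tilt x,y rad [ 0.001 -0.   ] z at centre 0.029
extent x [-59.2  60. ] y [-51.6  48.7]
side 744 tilt x,y rad [0.001 0.002] z at centre 0.0289
extent x [-58.8  57.3] y [-46.9  53.4]
cam jig [-81.72473559  -0.65906434] 0.16762781111055194
0.029 [[-60.9, -49.9], [-61.2, 50.3], [-23.3, -24.7], [-23.2, 25.5], [6.1, -5.5]]
0.031 [[-61.2, -49.2], [-61.5, 49.5], [-24.2, -24.4], [-24.1, 25.1], [4.8, -5.4]]
board [[-18.9, -22.5], [-18.8, 21.0], [6.3, -5.7]]
```

Both cameras show the plate flat: tilt is at most 0.002 rad and the top is at 0.029 m, its seated height. Outline extents also match home. I'll back off, narrow the fingers and rise.

```bash
python3 -m crank '[[0,0.05,0,0],[0,0.1,0,0],[0,0.15,0,0],[0,0.15,0,0],[0,0.15,0,0]]' 0.1 20; python3 -m crank '[[-0.2,0,0,0],[-0.5,0,0,0],[-1,0,0,0],[-1.6,0,0,0],[-2.5,0,0,0]]'; python3 -m crank '[[-2,0,0,0],[-4,0,0,0],[-7,0,0,0],[-10,0,0,0],[-12,0,0,0]]'; python3 -m crank '[[0,3,2,0],[0,7,5,0],[0,10,8,0],[0,14,11,0],[0,14,11,0]]'; python3 -m crank '[[0,0,0,0],[0,0,0,0],[0,0,0,0],[0,0,0,0],[0,0,0,0]]'; python3 m5.py; python3 - <<'E'
import cv2,numpy as np
c=np.load('pics/scene_l.npz');cv2.imwrite('pics/s_fin.png',cv2.resize(c['frame'][190:330,210:420],None,fx=3.8,fy=3.8,interpolation=cv2.INTER_CUBIC))
E
```

```text
clock: 8.05
ee_pos: [0.6224, 0.0957, 0.0383]
tcp_rot: [-0.429, 0.562, -0.429, -0.562]
ft_force: [-1.1, 0.1, -0.5]
gripper_width: 0.0088
clock: 8.55
ee_pos: [0.6222, 0.0957, 0.0637]
tcp_rot: [0.429, -0.562, 0.429, 0.562]
ft_force: [0.4, -0.4, -0.8]
gripper_width: 0.0086
clock: 9.05
ee_pos: [0.6228, 0.0958, 0.1867]
tcp_rot: [-0.43, 0.563, -0.428, -0.561]
ft_force: [1.3, -0.0, 0.0]
gripper_width: 0.0083
clock: 9.55
ee_pos: [0.4543, 0.1663, 0.1846]
tcp_rot: [0.429, -0.562, 0.428, 0.563]
ft_force: [1.9, 0.2, 1.2]
gripper_width: 0.0083
clock: 10.05
ee_pos: [0.4588, 0.1647, 0.183]
tcp_rot: [0.429, -0.562, 0.43, 0.562]
ft_force: [-0.6, -0.2, 0.3]
gripper_width: 0.0088
scene 1520 tilt x,y rad [0.001 0.   ] z at centre 0.029
extent x [-59.9  59.4] y [-51.2  49.5]
side 810 tilt x,y rad [ 0.003 -0.001] z at centre 0.0289
extent x [-59.4  57.3] y [-46.1  53.4]
```

View pics/s_fin.png

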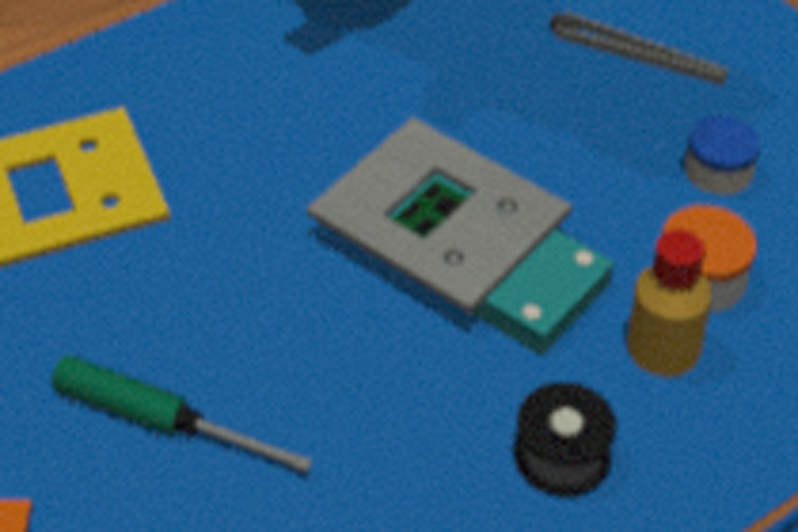

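The plate lies flat with pin heads visible in both holes, at (507,205) and (453,258). The bystanders look undisturbed and the arm is clear.

```bash
python3 -c "
from plant import ctrl
print(ctrl.finish_job())"
```

```text
the job is handed in; nothing more can be done
None
```

The steel plate now sits flat on the jig with a pin showing in each hole, and I handed the job in at about 10 s of the 72 s allowed.

I put the closed fingertips through the plate's window and spread them a little. I then turned them to line up with the jig and pushed about 2 cm along it until the plate dropped onto the pins. After that I narrowed the fingers, rose and moved clear. The wrist force stayed at about 3 N or less at every reading.

**Final checks after moving clear:**
- **Flatness:** both cameras put the tilt at 0.003 rad or less.
- **Height:** the plate top is at 0.029 m, which is the fully seated height.
- **Position:** the plate's outline is within about 4 mm of home in both views, roughly what calibration and visible side faces would cause.
- **Bystanders:** they look undisturbed in the picture; I did not measure their positions.

**One check disagreed:** while the fingers were still in the window, the wrist camera's view of the window edge and board suggested the plate was 1–3 mm short of home. I relied on the flat, fully-down depth readings instead, because the plate can only lie that low with both holes around their pins. I did not measure the distance from each hole to its pin directly.

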